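# Clear and load the scraper rest beside the microscope

### The job

Get the sample bench ready for the next user: first clear every white resin offcut off the sloping rest into the steel waste tub. Then lay every scraper on the rest, each in its own space between the pins, straight up the slope with the handle on the lower rail and the blade on the upper rail, and leave the glassware and other things on the bench where they are.

Things in the scene. Friction and masses are not known exactly. Their poses are not given: they have to be found in the camera images.
- rest: scraper rest: fixed black deck, 160 mm up the slope x 284 mm across, sloping 10 degrees, its high edge nearer the robot. Origin: centre of the deck's upper face, 30 mm above the bench; x uphill, y across, z out of the face. Two aluminium rails (12 wide, 10 mm high) run along y at x = -50 mm (lower) and +50 mm (upper), with a trough between
- space1 (a point): middle of one of the four spaces on the rest, halfway between the rails at the level of their tops (10 mm above the deck), y = -99 mm on the rest. Spaces are parted by pins 8 mm thick, 14 mm high, on both rails at y = -132, -66, 0, 66, 132 mm
- space2 (a point): middle of one of the four spaces on the rest, halfway between the rails at the level of their tops (10 mm above the deck), y = -33 mm on the rest. Spaces are parted by pins 8 mm thick, 14 mm high, on both rails at y = -132, -66, 0, 66, 132 mm
- space3 (a point): middle of one of the four spaces on the rest, halfway between the rails at the level of their tops (10 mm above the deck), y = 33 mm on the rest. Spaces are parted by pins 8 mm thick, 14 mm high, on both rails at y = -132, -66, 0, 66, 132 mm
- space4 (a point): middle of one of the four spaces on the rest, halfway between the rails at the level of their tops (10 mm above the deck), y = 99 mm on the rest. Spaces are parted by pins 8 mm thick, 14 mm high, on both rails at y = -132, -66, 0, 66, 132 mm
- tub: the waste tub: a fixed open steel box 130 x 150 x 80 mm high (x, y, z), walls 4 mm, to the left or right of the rest. Origin at the centre of its underside on the bench, z up
- scraper1: flat scraper 180 mm long, 110 g, absent in some starts: black handle 90 long x 24 wide x 22 mm high, then flat steel blade 90 long x 36 wide x 5 mm thick, undersides level. Origin: on the underside where handle meets blade; x along the blade away from the handle (handle x = -90..0, blade 0..90 mm), z out of its upper face; balances near x = -20 mm
- scraper1_tip (a point): the tip of the blade of scraper1, 85 mm from its origin along its x
- scraper2: flat scraper 180 mm long, 110 g, absent in some starts: black handle 90 long x 24 wide x 22 mm high, then flat steel blade 90 long x 36 wide x 5 mm thick, undersides level. Origin: on the underside where handle meets blade; x along the blade away from the handle (handle x = -90..0, blade 0..90 mm), z out of its upper face; balances near x = -20 mm
- scraper2_tip (a point): the tip of the blade of scraper2, 85 mm from its origin along its x
- scraper3: flat scraper 180 mm long, 110 g, absent in some starts: black handle 90 long x 24 wide x 22 mm high, then flat steel blade 90 long x 36 wide x 5 mm thick, undersides level. Origin: on the underside where handle meets blade; x along the blade away from the handle (handle x = -90..0, blade 0..90 mm), z out of its upper face; balances near x = -20 mm
- scraper3_tip (a point): the tip of the blade of scraper3, 85 mm from its origin along its x
- scraper4: flat scraper 180 mm long, 110 g, absent in some starts: black handle 90 long x 24 wide x 22 mm high, then flat steel blade 90 long x 36 wide x 5 mm thick, undersides level. Origin: on the underside where handle meets blade; x along the blade away from the handle (handle x = -90..0, blade 0..90 mm), z out of its upper face; balances near x = -20 mm
- scraper4_tip (a point): the tip of the blade of scraper4, 85 mm from its origin along its x
- offcut1: an offcut of hard white resin, 44 x 28 x 26 mm (x, y, z), 40 g, absent in some starts; it starts in the trough between the rest's rails. Origin at the centre of its underside, x along its length
- offcut2: an offcut of hard white resin, 46 x 26 mm, 20 mm high with a step up to 31 mm over the 26 mm at its -x side (step centred at x = -10 mm) (x, y, z), 40 g, absent in some starts; it starts in the trough between the rest's rails. Origin at the centre of its underside, x along its length
- offcut3: an offcut of hard white resin, 40 x 28 x 32 mm (x, y, z), 40 g, absent in some starts; it starts in the trough between the rest's rails. Origin at the centre of its underside, x along its length
- offcut4: an offcut of hard white resin, 48 x 26 x 24 mm (x, y, z), 40 g, absent in some starts; it starts in the trough between the rest's rails. Origin at the centre of its underside, x along its length
- bottle: bystander, loose, to be left where it is: amber bottle, 56 mm thick, 75 mm high; origin at the centre of its underside
- dish: bystander, loose, to be left where it is: low glass dish, 80 mm across, 16 mm high; origin at the centre of its underside
- jar: bystander, loose, to be left where it is: glass jar, 64 mm thick, 60 mm high; origin at the centre of its underside
- beaker: bystander, loose, to be left where it is: glass beaker, 68 mm across, 85 mm high; origin at the centre of its underside
- puck: bystander, loose, to be left where it is: mounted black sample, a disc 40 mm across, 22 mm high; origin at the centre of its underside
- slidebox: bystander, fixed: wooden slide box 130 x 100 x 30 mm, across the rest from the tub; origin at the centre of its underside
Mind the look-alikes: they are no part of the job. What is shaped like the offcut1 but green or purple is not meant.

How it is judged:
On the way, in this order (a step that is already met when the one before it is completed fails the run):
1. all the offcuts are in the waste tub (x of offcut1 in the frame of tub between -0.067 and 0.067 m and y of offcut1 in the frame of tub between -0.077 and 0.077 m and z of each of offcut1, offcut2, offcut3, offcut4 in the frame of tub below 0.075 m and linear speed of each of offcut1, offcut2, offcut3, offcut4 below 0.03 m/s and x of offcut2 in the frame of tub between -0.067 and 0.067 m and y of offcut2 in the frame of tub between -0.077 and 0.077 m and x of offcut3 in the frame of tub between -0.067 and 0.067 m and y of offcut3 in the frame of tub between -0.077 and 0.077 m and x of offcut4 in the frame of tub between -0.067 and 0.067 m and y of offcut4 in the frame of tub between -0.077 and 0.077 m), for 0.2 s.
2. all the scrapers lie on the rest, blades uphill (x of scraper1 in the frame of rest between -0.042 and 0.042 m and z of scraper1 in the frame of rest between 0.004 and 0.017 m and angle between the x axis of each of scraper1, scraper2, scraper3, scraper4 and the x axis of rest, either way round below 0.22 rad and angle between the z axis of each of scraper1, scraper2, scraper3, scraper4 and the z axis of rest, either way round below 0.1 rad and x of each of scraper1_tip, scraper2_tip, scraper3_tip, scraper4_tip in the frame of rest above 0.038 m and linear speed of each of scraper1, scraper2, scraper3, scraper4 below 0.03 m/s and (y of scraper1 in the frame of rest between -0.12 and -0.078 m or y of scraper1 in the frame of rest between -0.054 and -0.012 m or y of scraper1 in the frame of rest between 0.012 and 0.054 m or y of scraper1 in the frame of rest between 0.078 and 0.12 m) and x of scraper2 in the frame of rest between -0.042 and 0.042 m and z of scraper2 in the frame of rest between 0.004 and 0.017 m and (y of scraper2 in the frame of rest between -0.12 and -0.078 m or y of scraper2 in the frame of rest between -0.054 and -0.012 m or y of scraper2 in the frame of rest between 0.012 and 0.054 m or y of scraper2 in the frame of rest between 0.078 and 0.12 m) and x of scraper3 in the frame of rest between -0.042 and 0.042 m and z of scraper3 in the frame of rest between 0.004 and 0.017 m and (y of scraper3 in the frame of rest between -0.12 and -0.078 m or y of scraper3 in the frame of rest between -0.054 and -0.012 m or y of scraper3 in the frame of rest between 0.012 and 0.054 m or y of scraper3 in the frame of rest between 0.078 and 0.12 m) and x of scraper4 in the frame of rest between -0.042 and 0.042 m and z of scraper4 in the frame of rest between 0.004 and 0.017 m and (y of scraper4 in the frame of rest between -0.12 and -0.078 m or y of scraper4 in the frame of rest between -0.054 and -0.012 m or y of scraper4 in the frame of rest between 0.012 and 0.054 m or y of scraper4 in the frame of rest between 0.078 and 0.12 m)), for 0.2 s.
At the end, for the whole second after the job is handed in: Every offcut is at rest in the tub; every scraper is at rest and flat on both rails (within 0.1 rad of the deck), blade uphill, within 0.22 rad of the slope direction, its origin within 42 mm of mid-deck along the slope and 21 mm of the middle of a space (all of step 1 and all of step 2); the robot touches nothing.
It fails at once if the bottle is disturbed (moved by more than 30 mm) (distance of bottle from where it was at the start of the episode above 0.03 m).
It fails at once if the dish is disturbed (moved by more than 30 mm) (distance of dish from where it was at the start of the episode above 0.03 m).
It fails at once if the jar is disturbed (moved by more than 30 mm) (distance of jar from where it was at the start of the episode above 0.03 m).
It fails at once if the beaker is disturbed (moved by more than 30 mm) (distance of beaker from where it was at the start of the episode above 0.03 m).
It fails at once if the puck is disturbed (moved by more than 30 mm) (distance of puck from where it was at the start of the episode above 0.03 m).
Of scraper1, scraper2, scraper3, scraper4 only 3 to 4 are there at a start; the rules pass over those that are not, and their reading is None.
Of offcut1, offcut2, offcut3, offcut4 only 3 to 4 are there at a start; the rules pass over those that are not, and their reading is None.
At some moment in a run one of scraper1, scraper2, scraper3, scraper4, offcut1, offcut2, offcut3, offcut4 may be knocked a few centimetres aside while the robot is not near it.
Once in a run the grip may slacken for a moment while it holds something.
It also fails if it takes over 210 s, if anything falls off the work surface, if the arm or the gripper's body presses on something with over 40 N, if the wrist force passes 120 N, or if a joint passes its speed limit or range.

### The arm

A 7-joint arm with a two-finger parallel gripper is mounted at the origin on the work surface. World frame = base frame: x ahead of the robot, y to its left, z up, the work surface at z = 0. Lengths are in m, angles in rad, forces in N, time in s.
With the tool pointing down it reaches from about 0.425 to 1.025 m from the base axis. Payload 9.4 kg.
Tool frame: the origin (TCP) lies at the very end of the fingers, on their centre line; the grasp point (between the pads) lies 19 mm behind it; z points along the fingers, y is the direction in which the jaws open and shut (so a half turn about z gives the same grasp; the last joint's range is limited). The gripper opens to 93 mm and grips with 3 to 60 N. Pads are 15 mm wide; open, the fingers measure 128 mm over their backs; the gripper's body (75 mm by 188 mm) begins 65 mm behind the grasp point.
Start: joints at [1.063, 0.599, -0.003, 1.599, 0.002, 0.943, -0.08], TCP at [0.303, -0.659, 0.197] pointing down, gripper open.
Joint ranges: [-2.57, 2.57], [-0.35, 1.97], [-1.29, 1.29], [0.11, 2.56], [-1.05, 4.19], [0.11, 1.86], [-2.63, 2.63]. Speed limits (rad/s): [2.22, 2.22, 3.01, 3.01, 3.14, 3.14, 3.14].

### API

Orientations are given as a unit quaternion [w, x, y, z].
In Python, from rig import r gives the robot as it stands. Calls block until the motion is done:
- r.goto(position, orientation): joint-space move of the TCP to a pose.
- r.move_l(position, orientation=None, rate=0.15): straight line of the TCP; orientation=None keeps the orientation; rate is the mean speed in m/s.
- r.move_j(angles): joint-space move.
- r.set_gripper(opening, squeeze=None): finger opening in m; squeeze is the grip in N (None keeps the last); returns when the fingers have stopped.
- r.dwell(seconds).
- r.ik(position, orientation): joint angles nearest the present ones, or None.
- r.get_state(): the state.
- r.read_camera(name): name is "scene" or "top" or "wrist"; returns the picture (384x512x3 uint8, red, green, blue); there is no depth.
- r.calibration(name): a dict with "K" (3x3 intrinsics, pixels), "R" (3x3) and "t" (3): a world point X has camera coordinates R X + t. Camera axes: x right, y down, z forward; pixel columns grow to the right and rows downward; lengths in m; the calibration is good to about 2 mm. A picture is of the moment at which its call begins: read the wrist's pose just before it. calibration takes no time and is no camera call; for the wrist camera it gives the pose at the moment of the call.
A pose or a line that the arm cannot do raises r.Unreachable and nothing moves.
- r.sign_off(): hands the job in, once; it reports no verdict.
The state is a dict: "clock": time; "joint_pos": joint angles; "dq": joint speeds; "joint_torque": joint torques, N m; "eef_pos": TCP position; "tool_rot": TCP orientation; "ft_force": force on the tool from outside, world axes, zero at the start; "torque": the same for the moment, N m; "finger_gap": finger opening in m.
Only numpy, scipy, OpenCV 4.12 (cv2) and the standard library are available. Lean on these libraries where they do the work, as an engineer would, in place of code of your own. Each camera call takes 0.05 s, during which the arm holds its last target.

## Working session

There is one attempt and no reset: what is moved stays moved. The work goes in short steps, each a Python script; the robot and the scene stay as the last script left them, time stands still between calls to the robot, and variables do not carry over. Pictures are saved under pics/ and viewed, and the job is handed in when it is done.

```bash
ls; mkdir -p pics
python3 - <<'E'
from rig import r
import cv2,numpy as np
for n in ["scene","top"]:
    im=r.read_camera(n); cv2.imwrite(f"pics/{n}0.png",im[:,:,::-1])
    c=r.calibration(n); print(n,np.round(c["K"],1).tolist(),np.round(c["R"],4).tolist(),np.round(c["t"],4).tolist())
c=r.calibration("wrist");print(c)
print(r.get_state())
E
```

```text
pics
scene [[404.6, 0.0, 259.1], [0.0, 404.6, 189.0], [0.0, 0.0, 1.0]] [[0.6511, 0.759, 0.0039], [0.5291, -0.4502, -0.7193], [-0.5441, 0.4704, -0.6947]] [-0.3548, -0.248, 1.4575]
top [[434.1, 0.0, 245.8], [0.0, 434.1, 198.6], [0.0, 0.0, 1.0]] [[-0.0248, -0.9995, 0.0196], [-0.9894, 0.0218, -0.1433], [0.1428, -0.023, -0.9895]] [0.0016, 0.5746, 1.1854]
{'K': array([[306.2904256 ,   0.        , 252.91709745],
       [  0.        , 306.2904256 , 186.29488421],
       [  0.        ,   0.        ,   1.        ]]), 'R': array([[ 0.41796687, -0.90846085, -0.0016088 ],
       [-0.86889147, -0.40027741,  0.29121404],
       [-0.26520052, -0.12031994, -0.95665657]]), 't': array([-0.72416226, -0.03545845,  0.39235885])}
{'clock': 0.1, 'joint_pos': array([ 1.06332247,  0.60004597, -0.00252412,  1.60003453,  0.00181185,
        0.94290577, -0.07980915]), 'dq': array([-0.00058703, -0.00115438, -0.00084106, -0.00187523,  0.00116524,
        0.00100676, -0.00025067]), 'joint_torque': array([ 5.49583492e-03, -7.66561103e+01,  1.50235489e+00, -2.52942860e+01,
       -5.22512337e-02,  1.36348087e-02,  9.54799384e-05]), 'eef_pos': array([ 0.30251947, -0.65836119,  0.1963515 ]), 'tool_rot': array([-6.59853245e-04,  9.76889217e-01,  2.13745114e-01, -2.21288926e-04]), 'ft_force': array([-0.08189393, -0.49287593,  1.29121046]), 'torque': array([ 0.05757694, -0.0100768 , -0.00618685]), 'finger_gap': 0.09271304871525686}
```

View pics/scene0.png

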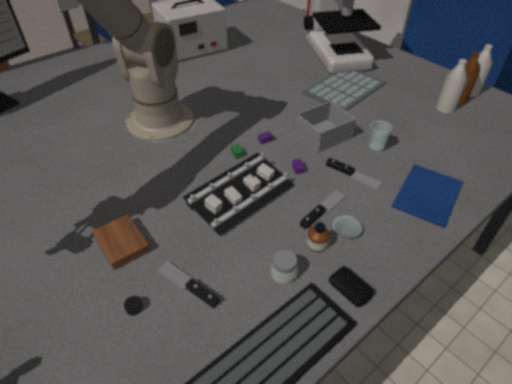

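View pics/top0.png

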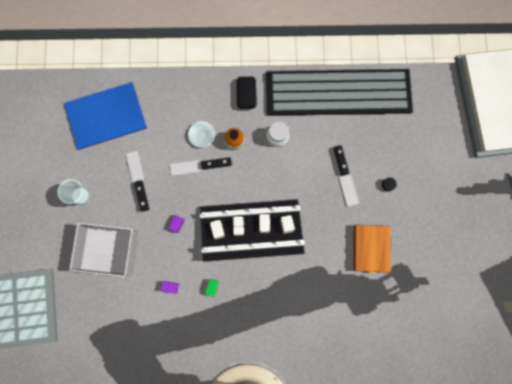

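Scene: four white offcuts on the rest (top px about (217,230), (239,226), (265,223), (288,224)) and three scrapers: handle/blade (141,196)/(135,165), (217,163)/(185,168), and (341,160)/(349,192). The tub is at (102,250). Look-alikes are green (212,288) and purple (176,224), (170,287). The puck (388,184) and the black object (246,92) could pass for handles. Next, a close crop.

```bash
cat > h.py <<'E'
from rig import r
import cv2,numpy as np
def ray(cal,uv):
    K,R,t=cal["K"],cal["R"],cal["t"]
    d=R.T@np.linalg.inv(K)@np.array([uv[0],uv[1],1.]); o=-R.T@t
    return o,d
def onz(cal,uv,z):
    o,d=ray(cal,uv); return o+d*(z-o[2])/d[2]
def proj(cal,X):
    c=cal["K"]@(cal["R"]@np.asarray(X)+cal["t"]); return c[:2]/c[2]
def blobs(mask,amin=20):
    n,l,s,c=cv2.connectedComponentsWithStats(mask.astype(np.uint8))
    out=[]
    for i in range(1,n):
        if s[i,4]>=amin:
            ys,xs=np.where(l==i); out.append((s[i,4],c[i],s[i,:4],np.c_[xs,ys].astype(np.float32)))
    return out
E
python3 - <<'E'
from h import *
im=cv2.imread("pics/top0.png")
a=cv2.resize(im[120:310,50:310],None,fx=3,fy=3,interpolation=cv2.INTER_CUBIC);cv2.imwrite("pics/c1.png",a)
a=cv2.resize(im[190:270,190:315],None,fx=6,fy=6,interpolation=cv2.INTER_CUBIC);cv2.imwrite("pics/c2.png",a)
E
```

```text
(no output)
```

View pics/c1.png

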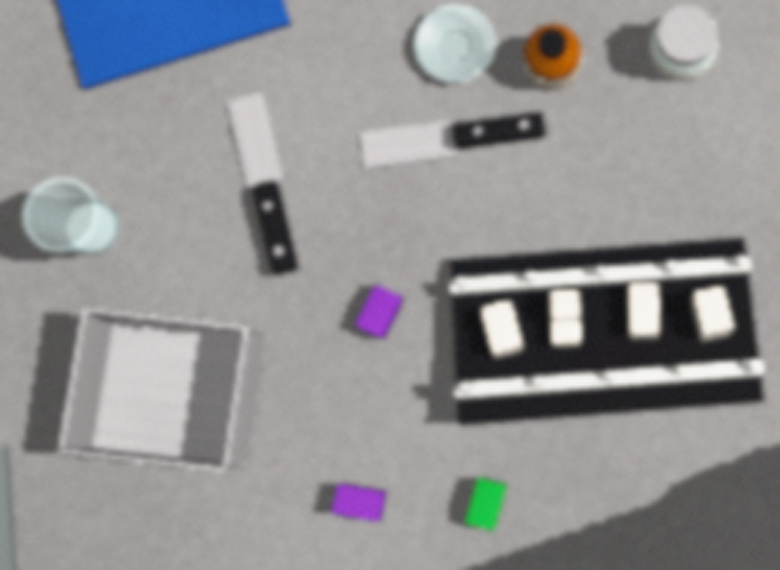

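View pics/c2.png

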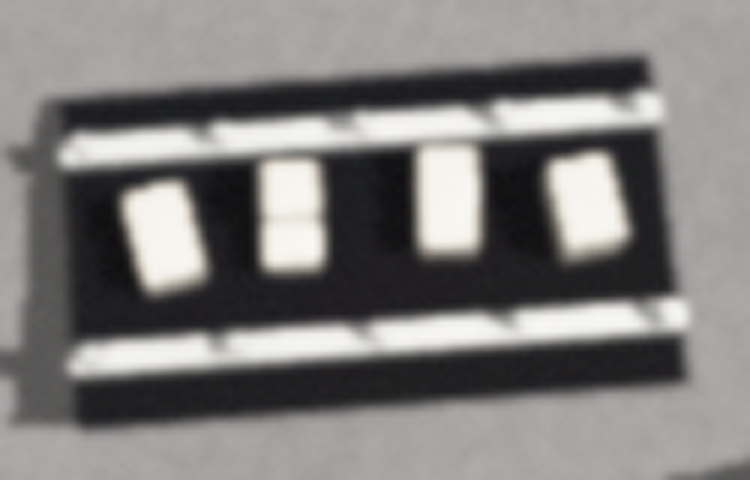

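```bash
cat > p.py <<'E'
from h import *
from scipy.optimize import least_squares
cal=r.calibration("top"); print("cam",-cal["R"].T@cal["t"])
def Rr(yaw):
    x=np.array([np.cos(yaw)*np.cos(np.radians(10)),np.sin(yaw)*np.cos(np.radians(10)),np.sin(np.radians(10))])
    y=np.array([-np.sin(yaw),np.cos(yaw),0]); return np.c_[x,y,np.cross(x,y)]
im=cv2.imread("pics/top0.png")
pc=np.array([[63,103],[648,60],[687,378],[82,425]])/6+190-0.4
loc=np.array([[-80,-142,0],[-80,142,0],[80,142,0],[80,-142,0]])/1000.
# x uphill -> world -x ; y = z cross x -> world -y when yaw=pi
loc=loc*[1,1,1]
def f(p):
    R=Rr(p[2]); o=np.array([p[0],p[1],.03])
    return np.concatenate([proj(cal,o+R@l)-q for l,q in zip(loc,pc)])
s=least_squares(f,[0.55,-.05,np.pi]); print(s.x,np.round(s.fun,2))
g=cv2.cvtColor(im,cv2.COLOR_BGR2HSV)
m=(g[...,2]>225)&(g[...,1]<40); m[:195]=0;m[265:]=0;m[:,:195]=0;m[:,310:]=0
o=np.array([s.x[0],s.x[1],.03]);R=Rr(s.x[2]); 
for a,c,b,pts in blobs(m):
    (u,v),wh,an=cv2.minAreaRect(pts); 
    # intersect with the deck plane +26mm
    O,d=ray(cal,(u,v)); n=R[:,2]; t=((o-O)@n+.026)/(d@n); X=O+t*d
    bp=cv2.boxPoints(((u,v),wh,an)); W=[]
    for q in bp:
        O,d=ray(cal,q); t=((o-O)@n+.026)/(d@n); W.append(R.T@(O+t*d-o))
    W=np.array(W); e1=W[1]-W[0];e2=W[2]-W[1]
    e=e1 if np.linalg.norm(e1)>np.linalg.norm(e2) else e2
    print(a,np.round([u,v],1),"rest",np.round((R.T@(X-o))*1000),"world",np.round(X,4),"len",np.round([np.linalg.norm(e1)*1e3,np.linalg.norm(e2)*1e3]),"angle in rest",np.degrees(np.arctan2(e[1],e[0])))
# scrapers: dark handles
gray=im.max(2)
m=gray<50
for a,c,b,pts in blobs(m,60):
    if a<600:
        rc=cv2.minAreaRect(pts); w=onz(cal,rc[0],.022); print("dark",a,np.round(rc[0],1),np.round(rc[1],1),rc[2],np.round(w,4))
# tub 
pt=np.array([[86,312],[247,327],[224,467],[63,450]])/3.+[50,120]
for q in pt: print("tub",np.round(onz(cal,q,.08),4))
E
python3 p.py
```

```text
cam [0.39928408 0.01634104 1.25525737]
[ 0.48841532 -0.02564076  3.19473371] [-0.31 -0.73  0.4  -0.92  0.67  0.65 -0.74  0.87]
57 [283.  208.5] rest [-46.  92.  26.] world [ 0.5433 -0.1153  0.0476] len [ 9. 51.] angle in rest 85.50671785652047
59 [259.5 210.5] rest [-46.  26.  26.] world [ 0.5391 -0.0491  0.0477] len [53.  9.] angle in rest 85.50504135895339
51 [236.  212.1] rest [-46. -40.  26.] world [0.5361 0.0169 0.0476] len [50.  8.] angle in rest 90.094009164281
51 [212.9 213.9] rest [ -46. -104.   26.] world [0.5326 0.0812 0.0476] len [50.  8.] angle in rest 90.47574017545377
125 [264.5 222.5] rest [-10.  37.  26.] world [ 0.5046 -0.0617  0.0539] len [20. 43.] angle in rest -5.509578407291779
126 [238.5 225. ] rest [ -8. -36.  26.] world [0.4993 0.0106 0.0542] len [20. 46.] angle in rest -4.4371225003947945
116 [287.3 223.1] rest [ -3. 100.  26.] world [ 0.5014 -0.1248  0.055 ] len [25. 38.] angle in rest 7.210675190925422
129 [216.9 228.4] rest [ -3. -96.  26.] world [0.4911 0.0706 0.055 ] len [24. 42.] angle in rest 10.004522823880661
68 [285.9 243.1] rest [53. 90. 26.] worl
[... 274 characters left out ...]
 in rest 85.47570380108304
55 [214.5 248.8] rest [  53. -106.   26.] world [0.4351 0.0775 0.0648] len [51.  8.] angle in rest 91.92823899110972
dark 540 [245.5  93. ] [30. 17.] 90.0 [ 0.8948 -0.0192  0.022 ]
dark 152 [340.1 160.2] [27.6  7.1] 74.47589111328125 [ 0.6846 -0.2905  0.022 ]
dark 132 [215.6 163.3] [ 6.4 27.7] 81.8698959350586 [0.6828 0.0728 0.022 ]
dark 106 [387.5 184.4] [ 9.8 12. ] 71.56504821777344 [ 0.6101 -0.4245  0.022 ]
dark 117 [139.8 191.8] [20.3  7.3] 77.00537872314453 [0.6038 0.2908 0.022 ]
dark 334 [248.5 205.6] [ 3.8 95.4] 85.79464721679688 [ 0.5569 -0.0194  0.022 ]
tub [0.5098 0.4409 0.08  ]
tub [0.493 0.297 0.08 ]
tub [0.3695 0.3157 0.08  ]
tub [0.3879 0.4574 0.08  ]
```

Residuals are under 1 px. The choice by description is the four white blocks on the rest. I'm taking a wrist look above the rest to check it.

```bash
cat >> h.py <<'E'
def down(a): return np.array([0,np.cos(a/2),np.sin(a/2),0])
def shot(n,f):
    c=r.calibration(n); im=r.read_camera(n)[:,:,::-1].copy(); cv2.imwrite("pics/"+f,im); np.savez("pics/"+f[:-4]+".npz",**c); return im,c
def st():
    s=r.get_state(); print("t",round(s["clock"],2),"p",np.round(s["eef_pos"],4),"gap",round(s["finger_gap"],4),"F",np.round(s["ft_force"],1)); return s
E
python3 - <<'E'
from h import *
r.goto([0.46,-0.02,0.30],down(0.053)); st()
im,c=shot("wrist","w1.png"); print(-c["R"].T@c["t"])
for p in [[.52,.3,.1],[.44,.38,.1],[.68,.07,.06],[.68,-.29,.06],[.6,.29,.06]]:
    for a in (0.053,1.57,-1.57,1.9,0.2,-.2): print(p,a,None if r.ik(p,down(a)) is None else np.round(r.ik(p,down(a)),2))
E
```

```text
t 2.47 p [ 0.4602 -0.0206  0.2999] gap 0.093 F [ 0.1 -1.   1.1]
[ 0.54077841 -0.01662117  0.48805334]
[0.52, 0.3, 0.1] 0.053 [-0.41  0.59 -0.3   1.96  0.28  0.63 -2.41]
[0.52, 0.3, 0.1] 1.57 [-0.33  0.61 -0.43  1.96  0.4   0.66 -1.01]
[0.52, 0.3, 0.1] -1.57 [ 0.05  0.83 -1.1   1.93  0.91  0.99  1.65]
[0.52, 0.3, 0.1] 1.9 [-0.28  0.62 -0.5   1.95  0.46  0.68 -0.74]
[0.52, 0.3, 0.1] 0.2 [-0.4   0.59 -0.32  1.96  0.3   0.64 -2.29]
[0.52, 0.3, 0.1] -0.2 [-0.45  0.58 -0.25  1.96  0.23  0.62 -2.62]
[0.44, 0.38, 0.1] 0.053 [-0.68  0.56 -0.19  2.01  0.18  0.59 -2.51]
[0.44, 0.38, 0.1] 1.57 [-0.5   0.59 -0.46  2.    0.42  0.64 -1.23]
[0.44, 0.38, 0.1] -1.57 [-0.13  0.81 -1.1   1.98  0.91  0.96  1.44]
[0.44, 0.38, 0.1] 1.9 [-0.48  0.59 -0.48  2.    0.44  0.65 -0.92]
[0.44, 0.38, 0.1] 0.2 [-0.57  0.58 -0.35  2.    0.33  0.62 -2.51]
[0.44, 0.38, 0.1] -0.2 [-0.81  0.55 -0.    2.02  0.    0.57 -2.58]
[0.68, 0.07, 0.06] 0.053 [-0.05  0.71 -0.22  1.79  0.23  0.66 -1.92]
[0.68, 0.07, 0.06] 1.57 [ 0.06  0.73 -0.4   1.78  0.41  0.71 -0.56]
[0.68, 0.07, 0.06] -1.57 [-0.62  0.83  0.73  1.83 -0.77  0.79 -
[... 323 characters left out ...]
1.65  0.36  0.78  0.02]
[0.68, -0.29, 0.06] -1.57 [ 0.01  0.83  0.55  1.69 -0.57  0.79 -2.31]
[0.68, -0.29, 0.06] 1.9 [ 0.58  0.8  -0.44  1.64  0.43  0.8   0.29]
[0.68, -0.29, 0.06] 0.2 [ 0.36  0.76 -0.06  1.66  0.06  0.72 -1.1 ]
[0.68, -0.29, 0.06] -0.2 [ 0.34  0.76 -0.03  1.66  0.03  0.72 -1.47]
[0.6, 0.29, 0.06] 0.053 [-0.35  0.7  -0.29  1.83  0.31  0.65 -2.34]
[0.6, 0.29, 0.06] 1.57 [-0.27  0.72 -0.42  1.83  0.43  0.69 -0.94]
[0.6, 0.29, 0.06] -1.57 [ 0.09  0.96 -1.11  1.8   0.99  1.06  1.74]
[0.6, 0.29, 0.06] 1.9 [-0.24  0.73 -0.47  1.82  0.49  0.71 -0.65]
[0.6, 0.29, 0.06] 0.2 [-0.33  0.71 -0.32  1.83  0.34  0.66 -2.22]
[0.6, 0.29, 0.06] -0.2 [-0.4   0.7  -0.22  1.83  0.23  0.64 -2.52]
```

View pics/w1.png

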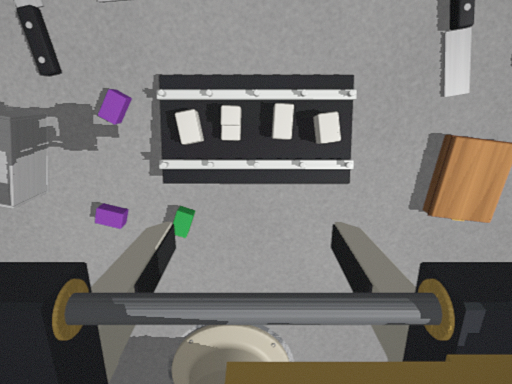

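The wrist image confirms four white blocks in the trough at (189,127), (231,122) with the step, (283,121) and (327,128). Green and purple stay off the rest. Next I refine the poses from this view.

```bash
cat >> h.py <<'E'
S10,C10=np.sin(np.radians(10)),np.cos(np.radians(10))
def Rr(yaw):
    x=np.array([np.cos(yaw)*C10,np.sin(yaw)*C10,S10]); y=np.array([-np.sin(yaw),np.cos(yaw),0]); return np.c_[x,y,np.cross(x,y)]
def onplane(cal,uv,o,R,h):
    O,d=ray(cal,uv); n=R[:,2]; return O+d*(((o-O)@n+h)/(d@n))
E
cat > p2.py <<'E'
from h import *
from scipy.optimize import least_squares
im=cv2.imread("pics/w1.png"); cal=dict(np.load("pics/w1.npz"))
hsv=cv2.cvtColor(im,cv2.COLOR_BGR2HSV)
roi=np.zeros(im.shape[:2],bool); roi[60:200,145:370]=1
m=roi&(hsv[...,2]>165)&(hsv[...,1]<40)
bl=blobs(m,60)
for b in bl: print(b[0],np.round(b[1],1),b[2])
# rails (long blobs): pins positions? fit by rail ends midlines
dark=roi&(im.max(2)<50)
ys,xs=np.where(dark); hull=cv2.convexHull(np.c_[xs,ys].astype(np.int32)); ap=cv2.approxPolyDP(hull,6,True)[:,0]; print(ap.tolist())
E
python3 p2.py; python3 -c "
import cv2;im=cv2.imread('pics/w1.png');cv2.imwrite('pics/c3.png',cv2.resize(im[60:200,145:370],None,fx=3.5,fy=3.5,interpolation=cv2.INTER_CUBIC))"
```

```text
1647 [254.6  94.2] [157  89 200  10]
636 [282.9 120.9] [273 104  21  35]
636 [230.4 122.3] [221 106  20  34]
683 [188.6 126.5] [175 110  28  34]
583 [329.1 127.1] [318 112  23  31]
1582 [254.5 164.2] [159 160 195   9]
[[352, 76], [349, 170], [283, 182], [164, 182], [160, 75]]
```

View pics/c3.png

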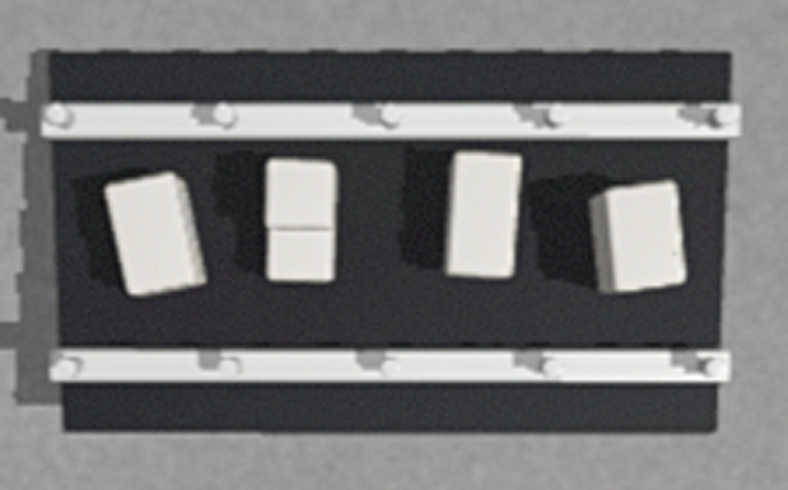

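```bash
cat >> p2.py <<'E'
pc=np.array([[50,52],[730,52],[716,432],[63,432]])/3.5+[144.6,59.6]
loc=np.array([[-80,-142,0],[-80,142,0],[80,142,0],[80,-142,0]])/1000.
# rail ends top: rail y extent unknown -> use rail mid points: pin bases tops skip
def f(p):
    R=Rr(p[2]); o=np.array([p[0],p[1],.03]); return np.concatenate([proj(cal,o+R@l)-q for l,q in zip(loc,pc)])
s=least_squares(f,[0.488,-.025,3.19]); print(s.x,np.round(s.fun,2))
o=np.array([s.x[0],s.x[1],.03]);R=Rr(s.x[2])
for q in np.array([[390,120],[390,365]])/3.5+[144.6,59.6]: print("railmid",np.round(R.T@(onplane(cal,q,o,R,.010)-o)*1000,1))
for q in np.array([[61,112],[723,112],[68,363],[715,363]])/3.5+[144.6,59.6]: print("pintop",np.round(R.T@(onplane(cal,q,o,R,.024)-o)*1000,1))
# top faces of the offcuts from crop corners, heights per identity
tops={"L44?":([(105,188),(178,173),(204,283),(130,297)],.025),"step46":([(266,158),(336,160),(333,282),(266,280)],.026),"48":([(453,152),(521,155),(514,278),(446,275)],.024),"40":([(606,190),(678,181),(686,279),(613,292)],.032)}
for k,(c,h) in tops.items():
    W=np.array([R.T@(onplane(cal,np.array(q)/3.5+[144.6,59.6],o,R,h)-o) for q in c])*1000
    ax=(W[3]+W[2]-W[0]-W[1])/2
    print(k,"rest",np.round(W.mean(0),1),"len",np.round(np.linalg.norm(ax),1),"wid",np.round(np.linalg.norm(W[1]-W[0])),"ang",np.round(np.arctan2(ax[1],ax[0]),3))
np.savez("rest.npz",p=s.x)
E
python3 p2.py
```

```text
1647 [254.6  94.2] [157  89 200  10]
636 [282.9 120.9] [273 104  21  35]
636 [230.4 122.3] [221 106  20  34]
683 [188.6 126.5] [175 110  28  34]
583 [329.1 127.1] [318 112  23  31]
1582 [254.5 164.2] [159 160 195   9]
[[352, 76], [349, 170], [283, 182], [164, 182], [160, 75]]
[ 0.48870279 -0.02381681  3.19392874] [-0.87 -0.47  0.86 -0.47  0.63  0.7  -0.63  0.68]
railmid [-50.2  -0.1  10. ]
railmid [49.6  0.1 10. ]
pintop [ -50.9 -130.2   24. ]
pintop [-50.9 131.3  24. ]
pintop [  48.1 -130.9   24. ]
pintop [ 48.1 131.9  24. ]
L44? rest [ -2.8 -94.3  25. ] len 44.0 wid 30.0 ang 0.208
step46 rest [ -8.6 -35.9  26. ] len 47.7 wid 28.0 ang -0.021
48 rest [-10.8  37.2  24. ] len 48.3 wid 27.0 ang -0.046
40 rest [ -2.2 100.3  32. ] len 38.9 wid 28.0 ang 0.106
```

```bash
cat >> h.py <<'E'
p_=[0.4887,-0.0238,3.1939]; O_=np.array([p_[0],p_[1],.03]); R_=Rr(p_[2])
TUB=np.array([.440,.378]); TYAW=-0.116
def pick_off(x,y,phi,dx=0.):
    a=p_[2]-np.pi+phi
    P=O_+R_@np.array([x+dx,y,.012]); deck=(O_+R_@np.array([x+dx,y,0]))[2]-.002
    q=down(a)
    r.set_gripper(.052)
    r.goto([P[0],P[1],.15],q); r.move_l([P[0],P[1],deck+.006],q,rate=.12)
    r.set_gripper(0,25); st()
    r.move_l([P[0],P[1],.17],q,rate=.2); st()
def drop(tx,ty,a=0.053):
    c,s=np.cos(TYAW),np.sin(TYAW); P=TUB+[c*tx-s*ty,s*tx+c*ty]
    r.move_l([P[0],P[1],.17],down(a),rate=.35)
    g=st()["finger_gap"]
    r.move_l([P[0],P[1],.055],down(a),rate=.15)
    r.set_gripper(.046); r.move_l([P[0],P[1],.17],down(a),rate=.25)
    return g
E
python3 - <<'E'
from h import *
pick_off(-.0028,-.0943,.208); drop(.03,.02)
shot("top","t1.png")
E
```

```text
t 6.03 p [0.49   0.0716 0.0355] gap 0.0138 F [-3.5  3.6 31. ]
t 6.86 p [0.4881 0.0704 0.1691] gap 0.0005 F [-0.5  0.1 -0.1]
t 7.93 p [0.4723 0.392  0.1691] gap 0.0007 F [ 0.8 -0.6  0.1]
```

View pics/t1.png

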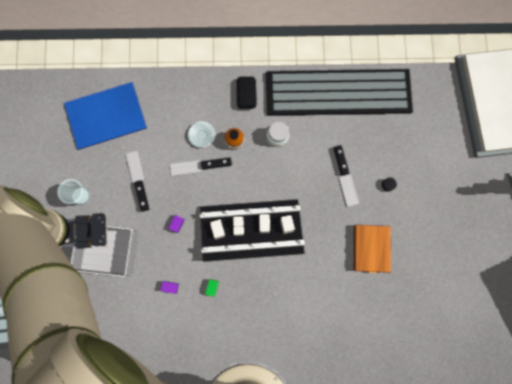

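The first grasp slipped: the gap closed to 0. The offcut is still on the rest near (217,229), and nothing else moved. I'm looking closer from the wrist.

Run:
```python
from h import *
r.set_gripper(.093)
r.goto([.46,.03,.25],down(.053)); st()
im,c=shot("wrist","w2.png")
```

```text
t 12.7 p [0.4604 0.0311 0.2499] gap 0.0929 F [0.2 0.1 1. ]
```

View pics/w2.png

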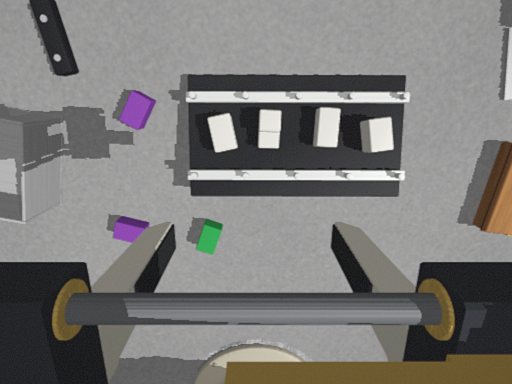

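```bash
cat > off.py <<'E'
from h import *
def offcuts(im,cal,hh=.026,roi_m=0.135):
    # white blobs inside trough: mask trough polygon
    poly=np.array([proj(cal,O_+R_@np.array(l)) for l in [[-.043,-.142,.0],[-.043,.142,.0],[.043,.142,.0],[.043,-.142,.0]]],np.int32)
    pm=np.zeros(im.shape[:2],np.uint8); cv2.fillPoly(pm,[poly],1)
    hsv=cv2.cvtColor(im,cv2.COLOR_BGR2HSV)
    out=[]
    for a,c,b,pts in blobs((pm>0)&(hsv[...,2]>165)&(hsv[...,1]<40),60):
        rc=cv2.minAreaRect(pts); bp=cv2.boxPoints(rc)
        W=np.array([R_.T@(onplane(cal,q,O_,R_,hh)-O_) for q in bp]); e=[W[1]-W[0],W[2]-W[1]]; i=int(np.linalg.norm(e[1])>np.linalg.norm(e[0])); ax=e[i]; ax=ax*np.sign(ax[0])
        out.append((np.round(W.mean(0)[:2]*1000,1),np.round(np.linalg.norm(e[i])*1000,1),np.round(np.linalg.norm(e[1-i])*1000,1),np.round(np.arctan2(ax[1],ax[0]),3),np.round(rc[0],1)))
    return out
if __name__=="__main__":
    import sys
    f=sys.argv[1]; im=cv2.imread(f"pics/{f}.png")
    for x in offcuts(im,dict(np.load(f"pics/{f}.npz"))): print(*x)
E
python3 off.py w1; python3 off.py w2
python3 - <<'E'
import cv2
im=cv2.imread('pics/w2.png');cv2.imwrite('pics/c4.png',cv2.resize(im[60:210,170:420],None,fx=3.2,fy=3.2,interpolation=cv2.INTER_CUBIC))
E
```

```text
[-10.7  37.2] 47.4 25.3 -0.064 [282.9 121. ]
[ -8.6 -35.7] 45.2 26.3 -0.005 [230.5 122.5]
[ -3.1 -94.2] 43.7 30.0 0.194 [188.6 126.5]
[ -2.3 101.8] 40.3 27.8 0.135 [329.1 127.1]
[-10.8  37.1] 47.6 25.4 -0.06 [328.3 127. ]
[ -8.8 -35.7] 45.2 25.8 0.013 [269.5 128.5]
[ -3.8 -94.5] 43.4 28.1 0.217 [222.1 132.5]
[ -2.3 102.7] 40.7 27.6 0.134 [380.9 134.1]
```

View pics/c4.png

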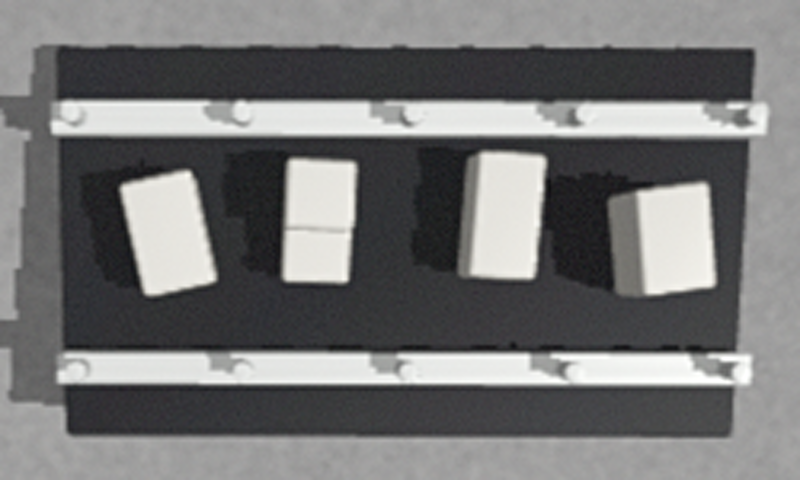

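The block hasn't moved and was aligned with the jaws. The pads were too high and rode over its top edge, since the pad centre was at the block's top. I'll tilt the tool square to the deck and go down by feel.

```bash
cat >> h.py <<'E'
from scipy.spatial.transform import Rotation as Rot
def qmat(M):
    q=Rot.from_matrix(M).as_quat(); return np.array([q[3],q[0],q[1],q[2]])
def qdeck(phi,flip=False):
    x=-(np.cos(phi)*R_[:,0]+np.sin(phi)*R_[:,1])*(-1 if flip else 1); z=-R_[:,2]; return qmat(np.c_[x,np.cross(z,x),z])
def feel_down(P0,n,start,stop,q,step=.001,thr=4.):
    """P(h)=P0+h*n ; descend h from start to stop until the tool force along n exceeds thr"""
    b=np.array(r.get_state()["ft_force"])@n; h=start
    while h>stop:
        h-=step; r.move_l(P0+h*n,q,rate=.03)
        f=np.array(r.get_state()["ft_force"])@n-b
        if f>thr: break
    print("felt h",round(h,4),"f",round(f,1)); return h
def pick_off(x,y,phi,dx=0.,hmin=.000,opening=.052):
    q=qdeck(phi); n=R_[:,2]; P=O_+R_@np.array([x+dx*np.cos(phi),y+dx*np.sin(phi),0])
    r.set_gripper(opening)
    r.goto(P+n*.12,q); r.move_l(P+n*.006,q,rate=.12)
    h=feel_down(P,n,.006,hmin,q)
    r.move_l(P+n*(h+.001),q,rate=.03)
    r.set_gripper(0,25); g=st()["finger_gap"]
    if g<.02: return g
    r.move_l(P+n*.03,q,rate=.1);r.move_l(P+[0,0,.14],q,rate=.2); return st()["finger_gap"]
E
python3 - <<'E'
from h import *
print(pick_off(-.0035,-.0944,.207))
E
```

```text
felt h 0.0 f 0.8
t 17.52 p [0.4874 0.0707 0.0304] gap 0.0276 F [ 0.  -0.2 -0.8]
t 18.67 p [0.4867 0.0704 0.1685] gap 0.0277 F [-0.5  0.1  0.1]
0.02772855834282652
```

```bash
python3 - <<'E'
from h import *
from off import offcuts
drop(.03,.02)
shot("top","t2.png")
g=pick_off(-.0087,-.0357,.0,dx=-.008)
if g>.02:
    drop(-.03,.02); im,c=shot("top","t3.png")
E
python3 -c "
import cv2;im=cv2.imread('pics/t3.png');cv2.imwrite('pics/c5.png',cv2.resize(im[120:310,50:310],None,fx=3,fy=3))"
```

```text
t 19.74 p [0.4723 0.3922 0.169 ] gap 0.0272 F [-0.4 -0.3 -0.6]
felt h 0.0 f 0.7
t 27.07 p [0.5034 0.0127 0.0281] gap 0.0255 F [-0.6  1.3  0.4]
t 28.21 p [0.5027 0.0126 0.1662] gap 0.0254 F [ 0.3 -0.2 -0.2]
t 29.5 p [0.4129 0.3995 0.1695] gap 0.0258 F [-0.1 -0.3  0.7]
```

View pics/c5.png

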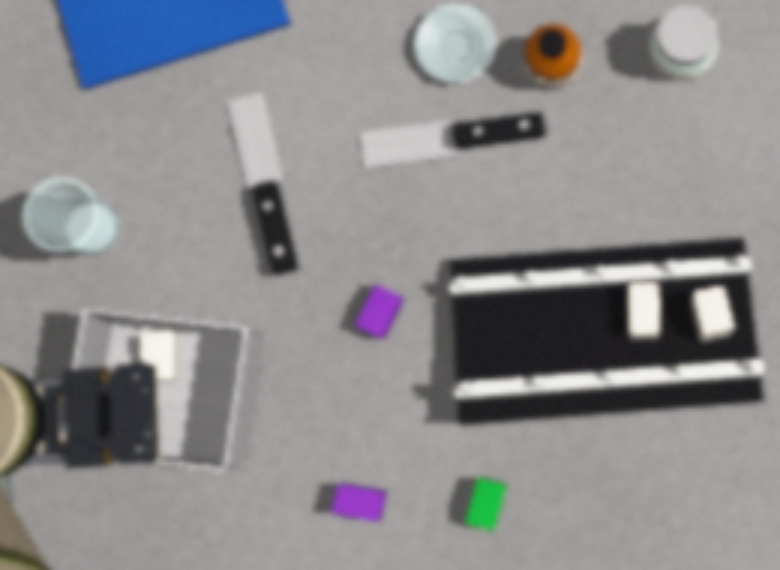

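Two offcuts are in the tub, one of them visible at crop (155,355). The remaining two sit unmoved on the rest at crop (644,308) and (713,312).

```bash
python3 - <<'E'
from h import *
g=pick_off(-.0108,.0371,-.055)
if g>.02:
    drop(.03,-.022)
    g=pick_off(-.0023,.1010,.12)
    if g>.02: drop(-.03,-.022)
r.move_l([.44,.2,.3],rate=.3)
im,c=shot("top","t4.png"); st()
E
python3 -c "
import cv2;im=cv2.imread('pics/t4.png');cv2.imwrite('pics/c6.png',im)"
```

```text
felt h 0.0 f 0.4
t 37.17 p [ 0.5014 -0.0603  0.0291] gap 0.0249 F [-0.2  0.7  0. ]
t 38.32 p [ 0.5007 -0.0603  0.1673] gap 0.0249 F [ 0.1 -0.4 -0.1]
t 39.65 p [0.4675 0.3507 0.1695] gap 0.0246 F [-0.2  0.2 -0.5]
felt h 0.0 f -0.3
t 47.25 p [ 0.4964 -0.1245  0.0306] gap 0.0281 F [ 0.1 -0.1  0. ]
t 48.39 p [ 0.4957 -0.1246  0.1687] gap 0.0275 F [-0.1 -0.7 -1.3]
t 49.95 p [0.4079 0.358  0.1697] gap 0.0277 F [ 1.3 -0.1 -1. ]
t 52.92 p [0.4391 0.2011 0.2986] gap 0.0462 F [ 0.2 -1.  -1.5]
```

View pics/c6.png

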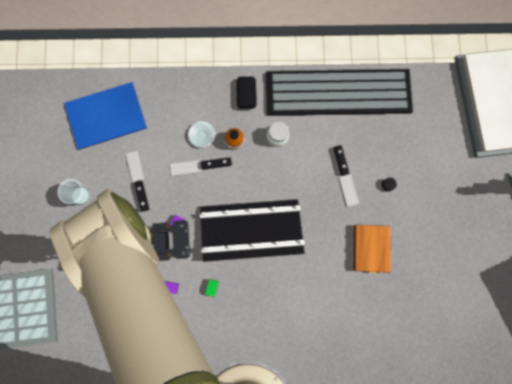

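The rest is empty, but the arm hides the tub. I'll check it with the wrist camera and then view the scrapers.

Run:
```python
from h import *
r.goto([.52,.22,.34],down(.053)); im,c=shot("wrist","w3.png")
r.goto([.62,0.04,.34],down(.053)); im2,c=shot("wrist","w4.png"); st()
cv2.imwrite("pics/w34.png",np.vstack([im[:290],im2[:290]]))
```

```text
t 54.31 p [0.6191 0.0426 0.34  ] gap 0.0458 F [-0.9  0.4 -0.2]
```

View pics/w34.png

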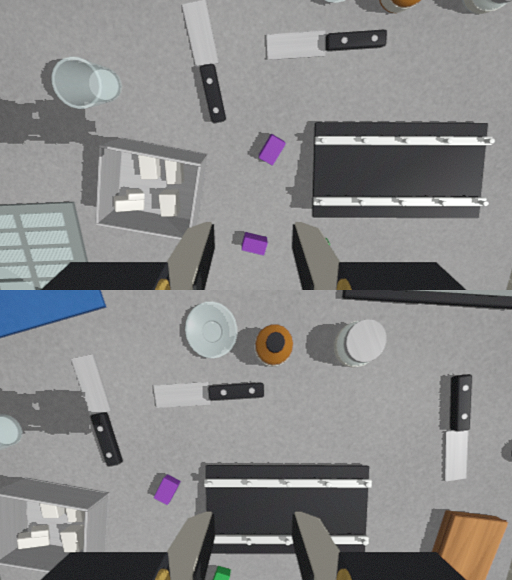

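All four white offcuts lie in the tub (w3 px (148,167), (172,172), (130,203), (168,203)). The scrapers are in view in w4 with handles at about (105,149), (236,102) and (460,113). Now their poses.

```bash
cat > scr.py <<'E'
from h import *
def scrapers(im,cal,amin=300,amax=5000):
    m=(im.max(2)<70).astype(np.uint8); m=cv2.morphologyEx(m,cv2.MORPH_CLOSE,np.ones((9,9)))
    out=[]
    for a,c,b,pts in blobs(m,amin):
        if a>amax: continue
        rc=cv2.minAreaRect(pts); bp=cv2.boxPoints(rc)
        W=np.array([onz(cal,q,.015) for q in bp]); e=[W[1]-W[0],W[2]-W[1]]; i=int(np.linalg.norm(e[1])>np.linalg.norm(e[0]))
        L,Wd=np.linalg.norm(e[i]),np.linalg.norm(e[1-i])
        if not(.075<L<.11 and .015<Wd<.038): continue
        ax=e[i]/L; ctr=W.mean(0)
        # which end has the bright blade
        v=[]
        for s in (1,-1):
            X=ctr+s*ax*.085; X[2]=.005; u=np.round(proj(cal,X)).astype(int)
            v.append(int(im[u[1]-1:u[1]+2,u[0]-1:u[0]+2].mean()) if 0<u[0]<511 and 0<u[1]<383 else -1)
        if v[1]>v[0]: ax=-ax
        out.append((np.round(ctr,4),round(float(np.arctan2(ax[1],ax[0])),3),round(L,3),round(Wd,3),v,np.round(rc[0],1)))
    return out
if __name__=="__main__":
    import sys
    f=sys.argv[1]; im=cv2.imread(f"pics/{f}.png")
    for x in scrapers(im,dict(np.load(f"pics/{f}.npz"))): print(*x)
E
python3 scr.py w4; python3 scr.py w3
python3 - <<'E'
from h import *
c=dict(np.load("pics/w4.npz"))
for n,u,z in [("bottle",(275,54),.05),("jar",(361,52),.06),("dish",(211,40),.016),("puck",(508,160),.02)]: print(n,np.round(onz(c,u,z),3))
c=dict(np.load("pics/w3.npz")); print("beaker rim",onz(c,(78,82),.085))
E
```

```text
[ 0.6886 -0.2833  0.015 ] 0.015 0.088 0.03 [158, 151] [455.1 110.9]
[0.6858 0.0741 0.015 ] 1.686 0.088 0.023 [159, 188] [235.6 100.8]
[0.5954 0.2887 0.015 ] 0.253 0.09 0.03 [162, 186] [106.3 148.4]
[0.6854 0.0738 0.015 ] 1.687 0.09 0.024 [154, 190] [355.5  39.8]
[0.595  0.2902 0.015 ] 0.242 0.088 0.024 [160, 189] [212.2  92.9]
bottle [0.755 0.018 0.05 ]
jar [ 0.763 -0.102  0.06 ]
dish [0.773 0.115 0.016]
puck [ 0.615 -0.389  0.02 ]
beaker rim [0.60077968 0.46460465 0.085     ]
```

```bash
cat >> h.py <<'E'
def pick_scr(ctr,th,flip=False,along=.023):
    """flip: tool x against scraper x"""
    P=np.array([ctr[0]+along*np.cos(th),ctr[1]+along*np.sin(th),0.]); q=down(th+(np.pi if flip else 0)); n=np.array([0,0,1.])
    r.set_gripper(.05)
    r.goto(P+n*.12,q); r.move_l(P+n*.006,q,rate=.12)
    h=feel_down(P,n,.006,.0,q)
    r.move_l(P+n*(h+.001),q,rate=.03)
    r.set_gripper(0,40); g=st()["finger_gap"]
    if g<.018: return g
    r.move_l(P+n*.03,q,rate=.1); r.move_l(P+n*.16,q,rate=.25); return st()["finger_gap"]
def place_scr(y,flip=False,gx=-.022):
    q=qdeck(0,flip=not flip); n=R_[:,2]; P=O_+R_@np.array([gx,y,0])
    r.goto(P+[0,0,.15],q); g=st()["finger_gap"]
    if g<.018: return g
    r.move_l(P+n*.03,q,rate=.15); r.move_l(P+n*.0145,q,rate=.06)
    feel_down(P,n,.0145,.0095,q,thr=5.); st()
    r.set_gripper(.044); r.move_l(P+n*.06,q,rate=.12); r.move_l(P+[0,0,.17],q,rate=.3); st(); return g
E
python3 - <<'E'
from h import *
g=pick_scr([.6856,.074],1.686)
if g>.018:
    print(place_scr(-.033))
shot("top","t5.png"); shot("scene","s5.png")
E
```

```text
felt h 0.0 f 0.0
t 59.58 p [0.6829 0.0968 0.001 ] gap 0.0006 F [-0.1 -0.5  0.5]
```

View pics/t5.png

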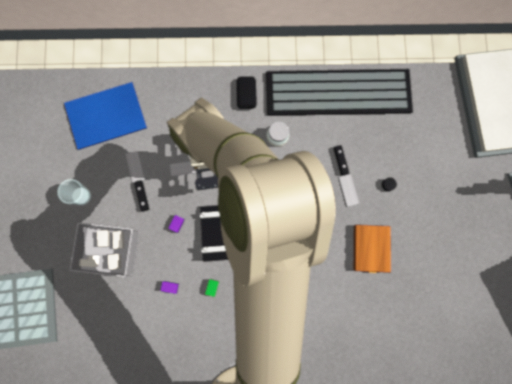

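View pics/s5.png

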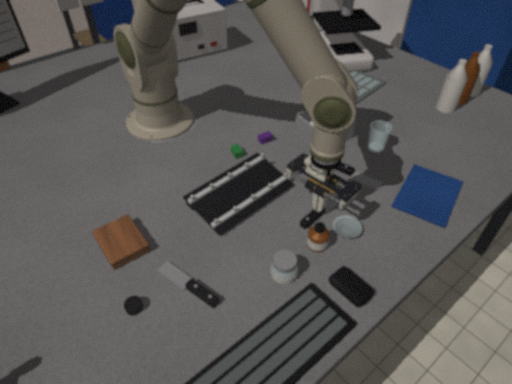

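The jaws closed on nothing at z=1 mm. I'm lifting to see whether the scraper moved or the pads rode over it.

```bash
python3 - <<'E'
from h import *
r.move_l([.683,.0968,.12],rate=.25); r.set_gripper(.05)
r.goto([.62,0.1,.30],down(.053)); im2,c=shot("wrist","w5.png"); st()
E
python3 scr.py w5
```

```text
t 62.51 p [0.6198 0.1    0.2992] gap 0.0501 F [-0.3 -0.7  0.3]
[0.6859 0.0738 0.015 ] 1.688 0.088 0.023 [160, 191] [272.8 104.2]
[0.5953 0.2888 0.015 ] 0.259 0.09 0.029 [163, 188] [131.4 155.4]
```

View pics/w5.png

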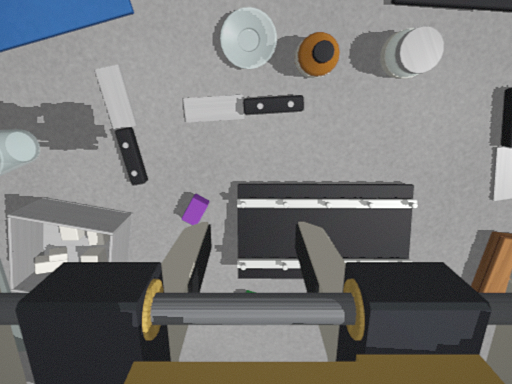

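Run:
```python
from h import *
c=r.calibration("scene")
im=cv2.imread("pics/s5.png")
for X in [(.6829,.0968,.001),(.6829,.0968,.02),(.6858,.074,.022),(.683,.1187,0),(.6885,.029,.022)]: print(X,np.round(proj(c,X),1))
cv2.imwrite("pics/c7.png",cv2.resize(im[140:240,270:370],None,fx=6,fy=6,interpolation=cv2.INTER_CUBIC))
```

```text
(0.6829, 0.0968, 0.001) [317.6 213.7]
(0.6829, 0.0968, 0.02) [318.3 209.1]
(0.6858, 0.074, 0.022) [313.4 213.1]
(0.683, 0.1187, 0) [322.9 210.3]
(0.6885, 0.029, 0.022) [302.4 221.8]
```

View pics/c7.png

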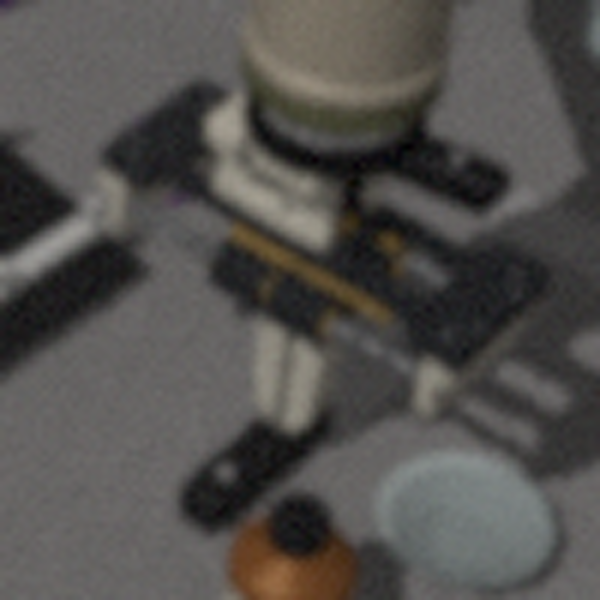

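Run:
```python
from h import *
c=r.calibration("scene"); print("cam",-c["R"].T@c["t"])
s=np.load("pics/t5.npz")
# handle outline corners projected in crop coords of c7
th=1.687; ctr=np.array([.6857,.0739]); ax=np.array([np.cos(th),np.sin(th)]); nn=np.array([-ax[1],ax[0]])
for a in (-.045,.045):
  for b in (-.012,.012):
    for z in (0,.022):
        X=np.r_[ctr+a*ax+b*nn,z]; print(a,b,z,np.round((proj(c,X)-[270,140])*6))
```

```text
cam [ 1.15529725 -0.52798609  0.83556931]
-0.045 -0.012 0 [216. 540.]
-0.045 -0.012 0.022 [220. 507.]
-0.045 0.012 0 [174. 512.]
-0.045 0.012 0.022 [177. 480.]
0.045 -0.012 0 [334. 432.]
0.045 -0.012 0.022 [340. 399.]
0.045 0.012 0 [293. 406.]
0.045 0.012 0.022 [298. 374.]
```

Run:
```python
from h import *
im=cv2.imread("pics/scene0.png")
cv2.imwrite("pics/c8.png",cv2.resize(im[140:240,270:370],None,fx=6,fy=6,interpolation=cv2.INTER_CUBIC))
```

```text
(no output)
```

View pics/c8.png

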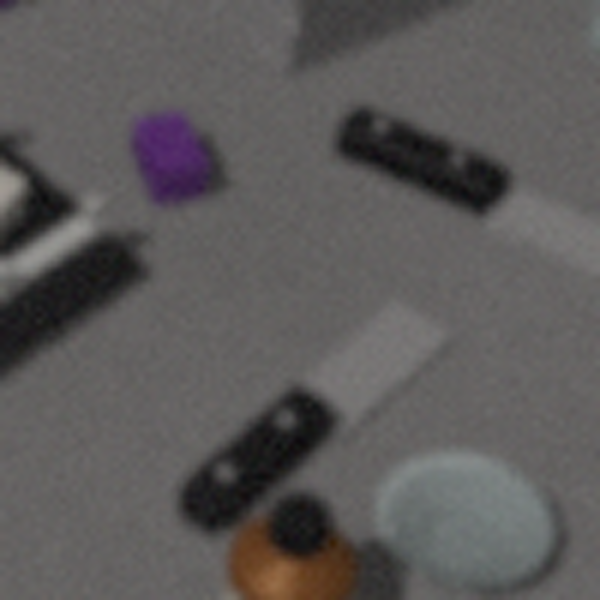

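The jaws closed flat on top of the handle at a reported z of 1 mm with no contact. That matches the first offcut miss too, so the real fingertips end about 20 mm above the reported TCP. I'll go deeper with a force guard.

```bash
cat >> h.py <<'E'
def pick_scr(ctr,th,flip=False,along=.023,hg=-.010):
    P=np.array([ctr[0]+along*np.cos(th),ctr[1]+along*np.sin(th),0.]); q=down(th+(np.pi if flip else 0)); n=np.array([0,0,1.])
    r.set_gripper(.05)
    r.goto(P+n*.12,q); r.move_l(P+n*.004,q,rate=.12)
    h=feel_down(P,n,.004,hg,q,step=.002)
    if h>hg+.0015: h+=.001; r.move_l(P+n*h,q,rate=.03)
    r.set_gripper(0,40); g=st()["finger_gap"]
    if g<.018: return g,h
    r.move_l(P+n*.03,q,rate=.1); r.move_l(P+n*.16,q,rate=.25); return st()["finger_gap"],h
def place_scr(y,h,flip=False,gx=-.022):
    q=qdeck(0,flip=not flip); n=R_[:,2]; P=O_+R_@np.array([gx,y,0])
    r.goto(P+[0,0,.15],q); g=st()["finger_gap"]
    if g<.018: return g
    z=.010+h
    r.move_l(P+n*(z+.02),q,rate=.15); r.move_l(P+n*(z+.004),q,rate=.06)
    feel_down(P,n,z+.004,z-.002,q,thr=5.); st()
    r.set_gripper(.044); r.move_l(P+n*.06,q,rate=.12); r.move_l(P+[0,0,.17],q,rate=.3); st(); return g
E
python3 - <<'E'
from h import *
g,h=pick_scr([.6858,.0739],1.687); print(g,h)
if g>.018: print(place_scr(-.033,h))
shot("top","t6.png"); shot("wrist","w6.png")
E
```

```text
felt h -0.01 f -0.4
t 67.38 p [ 0.6832  0.0968 -0.01  ] gap 0.0234 F [-0.6 -0.2  0.3]
t 68.6 p [0.6823 0.0963 0.1586] gap 0.0236 F [-0.5  0.3 -1.8]
0.0235976438396668 -0.01
t 69.83 p [0.5087 0.0105 0.1755] gap 0.0236 F [-0.4 -0.2 -1.2]
felt h -0.001 f 16.5
t 72.51 p [0.5087 0.0103 0.0263] gap 0.0236 F [-1.2 -0.7 15.7]
t 74.27 p [0.5084 0.01   0.1962] gap 0.0442 F [ 0.2 -0.2 -0.8]
0.0235585093712401
```

View pics/w6.png

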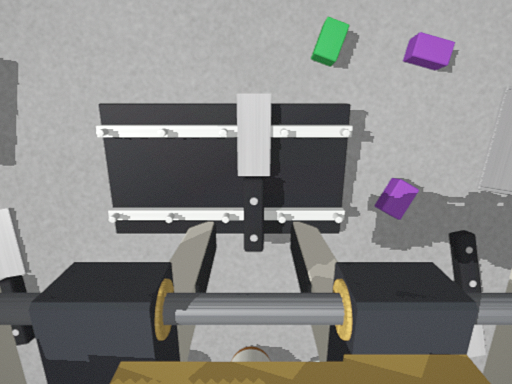

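Scraper B lies straight in space 2: blade on the upper rail at (253,135), handle on the lower rail at (253,215). Now scraper A.

Run:
```python
from h import *
from scr import scrapers
r.goto([.54,.25,.28],down(.25)); im,c=shot("wrist","w7.png")
L=[s for s in scrapers(im,c) if np.linalg.norm(s[0][:2]-[.5953,.2888])<.08]
for s in L: print(*s)
if len(L)==1 and L[0][3]<.034 and abs(L[0][1]-.25)<.6:
    g,h=pick_scr(L[0][0],L[0][1]); print(g,h)
    if g>.018: print(place_scr(-.099,h))
shot("wrist","w8.png")
```

```text
[0.5946 0.2901 0.015 ] 0.226 0.089 0.022 [193, 163] [235. 105.]
felt h -0.01 f -0.7
t 81.42 p [ 0.6171  0.2953 -0.01  ] gap 0.0234 F [-0.3 -0.2  0.5]
t 82.64 p [0.6162 0.2948 0.1586] gap 0.0233 F [-0.6 -0.5 -1.6]
0.023316881108900657 -0.01
t 84.94 p [0.5051 0.0765 0.176 ] gap 0.0238 F [ 0.   0.3 -0.6]
felt h -0.001 f 15.7
t 87.62 p [0.5053 0.0763 0.0263] gap 0.0235 F [-0.2 -2.  15.5]
t 89.38 p [0.505  0.0758 0.1961] gap 0.0439 F [ 0.1  0.2 -0.2]
0.02383020087711935
```

View pics/w8.png

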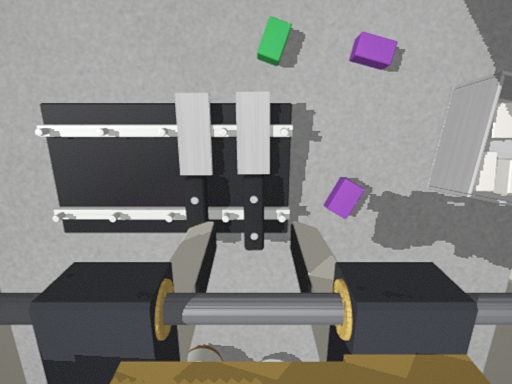

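Both are well seated, with blades at (195,135) and (253,133). Next I look at scraper C.

Run:
```python
from h import *
from scr import scrapers
r.goto([.62,-.29,.28],down(.053)); im,c=shot("wrist","w9.png"); shot("top","t9.png"); st()
for s in scrapers(im,c): print(*s)
```

```text
t 91.31 p [ 0.6201 -0.289   0.2794] gap 0.0443 F [-0.5 -0.9  0.2]
[ 0.6868 -0.2937  0.015 ] -2.926 0.089 0.023 [185, 158] [258.9 102.3]
```

View pics/w9.png

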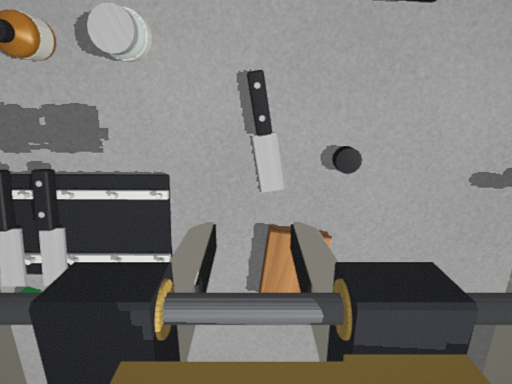

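Scraper C has its handle at (259,102) and its blade toward the robot, clear of the puck (347,159) and the slide box.

Run:
```python
from h import *
g,h=pick_scr([.6868,-.2937],-2.926,flip=True); print(g,h)
if g>.018: print(place_scr(.033,h,flip=True))
r.goto([.46,-.02,.30],down(.053)); shot("wrist","w10.png"); 
r.goto([.35,-.45,.35],down(.053)); shot("top","t10.png");st()
```

```text
felt h -0.01 f 0.9
t 95.8 p [ 0.6644 -0.2987 -0.01  ] gap 0.0236 F [ 0.3  0.5 -0.9]
t 97.02 p [ 0.6634 -0.2984  0.1585] gap 0.0235 F [ 0.3 -0.2 -1.6]
0.023475183419494564 -0.01
t 98.12 p [ 0.5128 -0.0567  0.1758] gap 0.0235 F [ 0.3 -0.4 -1. ]
felt h -0.001 f 17.9
t 100.8 p [ 0.5122 -0.0556  0.0263] gap 0.0235 F [-0.8  0.5 16.2]
t 102.56 p [ 0.5118 -0.0557  0.1962] gap 0.0443 F [-0.4  0.2 -1.9]
0.023466163522716046
t 104.87 p [ 0.351  -0.4489  0.3497] gap 0.0444 F [0.7 1.  0.1]
```

View pics/w10.png

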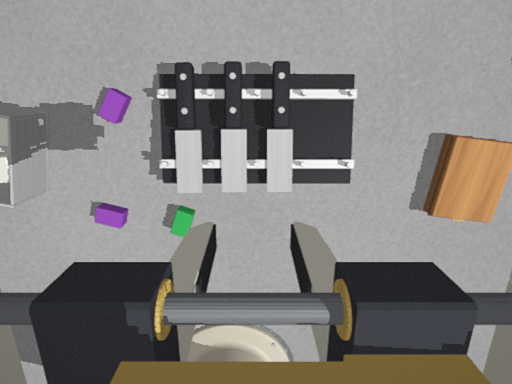

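View pics/t10.png

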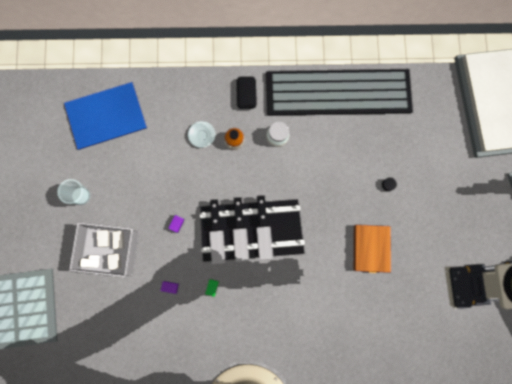

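Run:
```python
from h import *
c=dict(np.load("pics/w10.npz")); im=cv2.imread("pics/w10.png")
R=lambda u,h: np.round(R_.T@(onplane(c,u,O_,R_,h)-O_)*1000,1)
m=(im.max(2)<60);m[:]=m; hsv=cv2.cvtColor(im,cv2.COLOR_BGR2HSV)
# blades : bright blobs between rows 125..195
w=(im.min(2)>125)&(hsv[...,1]<30); w[:131]=0; w[155:]=0;w[:,:170]=0;w[:,345:]=0
for a,cc,b,pts in blobs(w,300):
    vx,vy,x0,y0=cv2.fitLine(pts,cv2.DIST_L2,0,.01,.01).ravel()
    rc=cv2.minAreaRect(pts); print(a,np.round(cc,1),b,"mid",R(cc,.015))
    r1=[pts[pts[:,1]==v][:,0].mean() for v in (132,152)]; A,B=R((r1[0],132),.015),R((r1[1],152),.015); print("  angle",np.arctan2((B-A)[1],(B-A)[0]))
for u in [(187,129),(233,128),(280,128)]: print("junction",R(u,.018))
shot("top","t11.png"); a=cv2.imread("pics/t10.png").astype(int)-cv2.imread("pics/t11.png"); print(abs(a).max()); st()
```

```text
628 [188.  142.5] [175 131  27  24] mid [ 19.4 -98.2  15. ]
  angle 0.024556466304132676
624 [233.5 142.5] [221 131  26  24] mid [ 19.3 -32.8  15. ]
  angle -0.007042137108312036
624 [279.5 142.5] [267 131  26  24] mid [19.3 33.3 15. ]
  angle 0.010562987403053269
junction [  0.5 -98.5  18. ]
junction [ -1.  -33.2  18. ]
junction [-1.1 33.5 18. ]
20
t 104.92 p [ 0.351  -0.449   0.3499] gap 0.0438 F [-0.1 -1.2  0.2]
```

All three scrapers are within about 1 mm and 0.03 rad of their targets. The four offcuts are in the tub and the bystanders match their starting pixels, so I'm handing in.

```bash
python3 -c "
from rig import r
print(r.sign_off())"
```

```text
the job is handed in; nothing more can be done
None
```

The job is handed in at about 105 s, well inside the 210 s limit. All four white offcuts are in the waste tub, and the three scrapers present are on the rest with blades uphill.

**Scrapers:** they lie in spaces 1, 2 and 3. The last wrist picture put each origin within about 1 mm of the middle of its space and each scraper within 0.03 rad of the slope direction. I did not measure how flat they lie separately, though each lay in line over both rails in the pictures.

**Offcuts:** the final top picture shows all four in the tub, and nothing white is left on the rest.

**Everything else:** the bottle, dish, jar, beaker and puck look unmoved against the first picture, judged by eye. The green and purple look-alikes were left alone. The arm was parked clear of everything, and I saw no sign of a knock or a slackened grip.

**Failed grasps:** two grasps failed, and both objects stayed where they were.
- The first offcut grasp closed over the block's top. A lower, deck-square approach fixed it.
- The first scraper grasp closed above the handle. The real fingertips seem to end about 20 mm above the reported TCP. A deeper, force-guarded approach then worked every time.

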